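# Seat a sample block and probe its bore

## Task

Slide the aluminium sample block along its cradle until it is fully home against the yellow stop, with the red sprung plunger pushed in, keep it pressed there for at least one second, and let go, leaving it standing in the cradle by the stop. Then draw the temperature probe up out of its stand and lower its steel rod into the block's guide hole until the orange band is level with the hole's mouth, never letting the probe touch the block. Finish while still holding the probe there in the gripper, steady, upright and centred in the hole; leave the bottle, slide box and specimen pot alone.

Things in the scene. Friction and masses are not known exactly. Their poses are not given: they have to be found in the camera images.
- cradle: Fixed black plate 180 x 100 x 8 mm on the bench, origin at the centre of its underside, z up. Its +x runs along the channel from the open end (towards the robot, give or take its yaw) to the stop. Two low grey rails (8 mm tall above the plate, 54 mm apart inside) guide the block along x. The stop is a yellow wall, face at x = +50 mm in this frame, 66 mm wide, 44 mm tall above the plate; block home when its centre is at x = +22 mm.
- plunger (a joint): Red round sprung plunger, 14 mm across, standing 6 mm proud of the stop's face, 27 mm above the plate. 0 = fully out, 0.006 m = flush with the stop, which is block home (range to 0.008). Spring force about 2.8 N out, 7 N flush; it springs back when the block is let go and nudges the block back by several mm (up to about 10), which is allowed.
- block: Loose aluminium sample block, 56 (x) x 50 (y) x 60 (z) mm, about 0.45 kg, with two blue stripes on its top; origin at the centre of its underside, which rests on the cradle plate 8 mm above the bench; x along the channel.
- block_center (a point): Centre of the sample block, half-way up: 30 mm above its underside, 38 mm above the bench. Grip it across its 50 mm width (its y).
- hole_mouth (a point): Centre of the mouth of the block's upright blind guide hole, in the middle of its top face, 60 mm above the block's underside (68 mm above the bench). Bore 16 mm across, 55 mm deep, mouth ringed in black.
- stand_top (a point): Centre of the hole in the top of the fixed white probe stand, 95 mm above the bench. Stand top 50 x 50 mm, 15 mm thick, hole 14 mm across right through; foot 90 x 90 x 6 mm.
- probe: Temperature probe, about 90 g, origin at the centre of its handle, z up along the probe. Black square handle 22 x 22 x 70 mm with a yellow stripe, on a straight steel rod 8 mm across and 85 mm long below it. It starts upright in the stand, underside of the handle resting on the stand's top, rod hanging in the hole.
- probe_handle (a point): Centre of the probe's handle, half-way up (35 mm above the stand's top at the start). Its x and y are square to the handle's flat sides.
- probe_tip (a point): Bottom end of the probe's rod, 120 mm below the handle's centre; z up.
- probe_band (a point): Middle of the orange band on the rod (band 8 mm tall), 40 mm above the tip and 80 mm below the handle's centre.
- stain_bottle: Bystander: amber bottle 48 mm across, 100 mm tall; origin at the centre of its underside.
- slide_box: Bystander: blue slide box 85 x 55 x 30 mm; origin at the centre of its underside.
- specimen_pot: Bystander: clear pot with red lid, 52 mm across, 60 mm tall; origin at the centre of its underside.
Not all that is in view belongs to the job. Of the things that look like the probe, the larger one is meant.

How it is judged:
On the way, in this order (a step that is already met when the one before it is completed fails the run):
1. the block is held pressed home at the stop for a second: plunger in by more than 4.5 mm of its 6 mm and bearing on the block, fingers on the block with over 1 N (value of joint plunger above 0.0045 m and contact force between block and plunger above 1 N and contact force between the fingers and block above 1 N), for 1 s.
2. the block has been let go (contact force between the fingers and block below 0.05 N), for 0.2 s.
3. the probe is drawn clear of its stand (z of probe_tip in the frame of stand_top above 0.003 m and contact force between the fingers and probe above 1 N), for 0.1 s.
At the end, for the whole second after the job is handed in: The gripper holds the probe (over 1 N), still (under 10 mm/s), upright within 0.07 rad, tip and band within 3 mm of the hole's axis sideways, band's middle within 7 mm of the mouth's height, not touching the block; the block stands upright in the cradle within 16 mm of home (horizontal distance between each of probe_tip, probe_band and hole_mouth below 0.003 m and z of probe_band in the frame of hole_mouth between -0.007 and 0.007 m and angle between probe_handle's own z axis and vertical below 0.07 rad and linear speed of probe below 0.01 m/s and contact force between the fingers and probe above 1 N and contact force between probe and block below 0.1 N and x of block_center in the frame of cradle above 0.006 m and angle between block_center's own z axis and vertical below 0.05 rad); the arm keeps its last pose, push and grip.
It fails at once if the probe touches the sample block (bore wall, bottom or top) (contact force between probe and block above 0.3 N).
It fails at once if the sample block is tipped or lifted out of the cradle (angle between block_center's own z axis and vertical above 0.2 rad or z of block_center in the frame of cradle above 0.053 m).
It fails at once if a bystander is pushed more than 20 mm or tipped (distance of any of stain_bottle, slide_box, specimen_pot from where it was at the start of the episode above 0.02 m or angle between any of stain_bottle, slide_box, specimen_pot's own z axis and vertical above 0.3 rad).
It also fails if it takes over 70 s, if anything falls off the work surface, if the arm or the gripper's body presses on something with over 40 N, if the wrist force passes 120 N, or if a joint passes its speed limit or range.

## Robot

A 6-joint arm with a two-finger parallel gripper is mounted at the origin on the work surface. World frame = base frame: x ahead of the robot, y to its left, z up, the work surface at z = 0. Lengths are in m, angles in rad, forces in N, time in s.
With the tool pointing down it reaches from about 0.3 to 0.775 m from the base axis. Payload 14.6 kg.
Tool frame: the origin (TCP) lies on the centre line of the jaws, within the pads' length; the fingertips stand 25 mm ahead of it and the grasp point (between the pads) lies 6 mm ahead of it (ctrl.tip_reach is the distance from the TCP to the fingertips, in m); z points along the fingers, y is the line along which they close (so a half turn about z gives the same grasp; the last joint's range is limited). The gripper opens to 94 mm and grips with 3 to 60 N. Pads are 16 mm wide; open, the fingers measure 119 mm over their backs; the gripper's body (75 mm by 177 mm) begins 78 mm behind the grasp point.
Start: joints at [-1.348, 0.3, 1.521, -0, 1.321, -0.067], TCP at [0.157, -0.527, 0.23] pointing down, gripper open.
Joint ranges: [-3.03, 3.03], [-0.79, 2.21], [0.23, 2.52], [-1.04, 4.18], [0, 3.07], [-2.55, 2.55]. Speed limits (rad/s): [2.22, 2.22, 2.57, 3.14, 3.14, 3.14].

## Interface

Orientations are given as [roll, pitch, yaw] about the fixed x, y, z axes, in that order (R = Rz(yaw) Ry(pitch) Rx(roll)).
In Python, from station import ctrl gives the robot as it stands. The module is installed in compiled form; this text tells all that it offers.
- The arm moves only by the tool apply_moves, never from a script. Its argument "deltas" is a list of rows, each a list of 7 numbers: the closure in counts, from 0 (fully open) to 255 (shut), then the shift along the world's x, y, z in cm, then the turn, a rotation vector about the world's x, y, z in rad. In form: [[jaw, tx, ty, tz, ax, ay, az], ...]. A call has 1 to 10 rows; each row shifts and turns the commanded pose from where the row before left it; what a row does not reach is not made up. A row lasts 1/10 s, in which the tool goes at most 50 mm and 8.59 degrees, less where a joint would pass 70% of its speed; a pose out of reach is approached as far as the arm can. A call with a gripper value outside its range is refused whole. The fingers move at their own pace and stop on an object; "grip_force" is the grip in N (left out, the last holds). Time passes only in rows, so rows that do not move let the fingers close. It gives the time, the measured TCP pose, the force, the opening and the grip force at its end, in the units of the state.
- ctrl.get_obs(): the state, without advancing time (a new reading comes with each control period).
- ctrl.camera(name): name is "side" or "top"; returns a dict with "img" (480x640x3 uint8, red, green, blue), "K" (3x3 intrinsics, pixels), "pose" (4x4, takes a point from camera to world coordinates). Camera axes: x right, y up, looking along -z (the intrinsics and any distortion apply to the point x, -y, -z); pixel columns grow to the right and rows downward; lengths in m; the calibration is good to about 2 mm. A picture is of the moment at which its call begins. There is no depth.
- ctrl.hand_in(): hands the job in; it is judged then, once.
The state is a dict: "time_s": time; "qpos": joint angles; "joint_vel": joint speeds; "tau": joint torques, N m; "ee_pos": TCP position; "eef_rot": TCP orientation; "force": force on the tool from outside, world axes, zero at the start; "moment": the same for the moment, N m; "grip_width": finger opening in m; "grip_force": force on a finger pad.
Only numpy, scipy, OpenCV 4.12 (cv2) and the standard library are available. Lean on these libraries where they do the work, as an engineer would, in place of code of your own. Each camera call takes 0.05 s, during which the arm holds its last target. There are 200 camera calls.

## Working session

There is one attempt and no reset: what is moved stays moved. The work goes in short steps, Python scripts to look and compute and a tool call to move; the robot and the scene stay as the last step left them, time stands still between calls to the robot, and variables do not carry over. Pictures are saved under pics/ and viewed, at most 10 in all, crops included, and the job is handed in when it is done.

Besides the shell and the picture viewer there is one more tool, called after "Request:" in YAML: its name, and indented under it one key for each argument. apply_moves: Moves the arm, as the interface text tells. Its arguments: {"type":"object","properties":{"deltas":{"type":"array"},"grip_force":{"type":"number"}},"required":["deltas"]}

```bash
mkdir -p pics
cat > h.py <<'E'
import numpy as np, cv2
from station import ctrl
def snap(name,fn,crop=None,s=1):
    c=ctrl.camera(name); im=c["img"][:,:,::-1].copy()
    np.savez(f"cam_{name}.npz",K=c["K"],pose=c["pose"],**({"dist":c["dist"]} if "dist" in c else {}))
    cv2.imwrite(f"raw_{name}.png",im)
    if crop: x0,y0,x1,y1=crop; im=cv2.resize(im[y0:y1,x0:x1],None,fx=s,fy=s,interpolation=cv2.INTER_CUBIC)
    cv2.imwrite("pics/"+fn,im); return c
def ray(name,uv):
    d=np.load(f"cam_{name}.npz"); p=np.linalg.inv(d["K"])@[*uv,1]; p=np.array([p[0],-p[1],-p[2]])
    return d["pose"][:3,3], d["pose"][:3,:3]@p
def onz(name,uv,z):
    o,r=ray(name,uv); return o+r*(z-o[2])/r[2]
def proj(name,P):
    d=np.load(f"cam_{name}.npz"); T=np.linalg.inv(d["pose"]); p=T[:3,:3]@P+T[:3,3]
    q=d["K"]@[p[0],-p[1],-p[2]]; return q[:2]/q[2]
def tri(a,b):  # ((name,uv),(name,uv))
    A=np.zeros((3,3));B=np.zeros(3)
    for n,uv in (a,b):
        o,r=ray(n,uv); r=r/np.linalg.norm(r); M=np.eye(3)-np.outer(r,r); A+=M;B+=M@o
    return np.linalg.solve(A,B)
E
python3 - <<'E'
from h import *
for n in("side","top"):
    c=snap(n,n+"0.png"); print(c.keys(),c["K"].round(1).tolist(),c["pose"].round(3).tolist())
o=ctrl.get_obs();print(o["ee_pos"],o["eef_rot"],o["grip_width"],o["force"],ctrl.tip_reach)
E
```

```text
dict_keys(['img', 'K', 'pose']) [[622.2, 0.0, 326.7], [0.0, 622.2, 243.7], [0.0, 0.0, 1.0]] [[-0.839, 0.394, -0.376, 0.186], [-0.544, -0.631, 0.553, 0.669], [-0.019, 0.668, 0.744, 0.998], [0.0, 0.0, 0.0, 1.0]]
dict_keys(['img', 'K', 'pose']) [[442.6, 0.0, 313.6], [0.0, 442.6, 238.3], [0.0, 0.0, 1.0]] [[-0.015, 0.981, -0.195, 0.456], [-0.999, -0.009, 0.031, 0.016], [0.028, 0.196, 0.98, 0.977], [0.0, 0.0, 0.0, 1.0]]
[ 0.15711726 -0.52687099  0.2299654 ] [-3.14060464e+00 -7.52893361e-05  2.89798227e-01] 0.0938983706683486 [-1.46386366 -0.47434541  1.0904723 ] 0.025
```

View pics/side0.png

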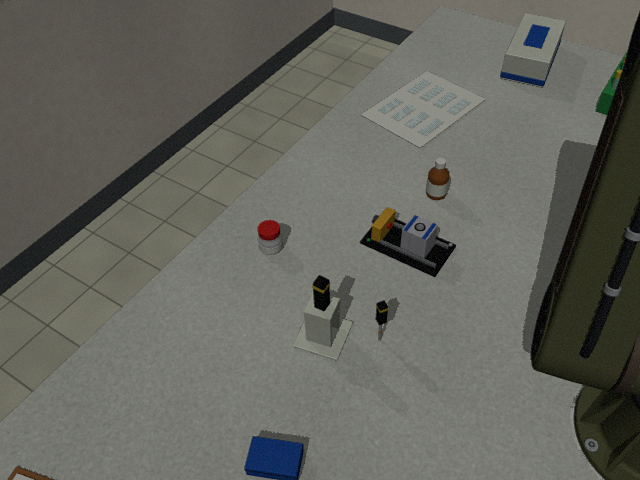

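View pics/top0.png

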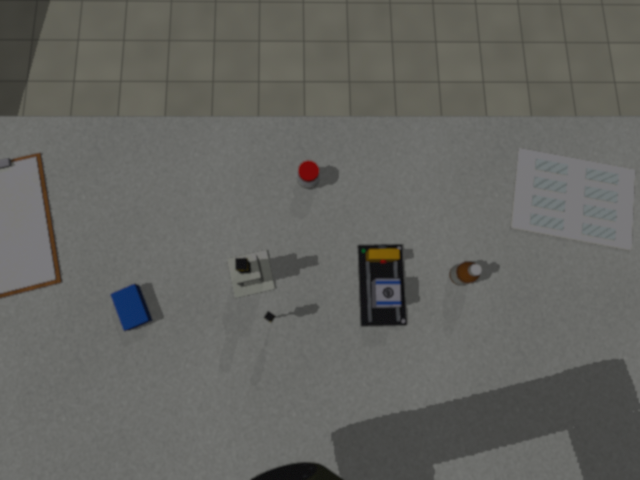

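The side view has the block at about (420,235), the stop at (383,224), and the probe in its stand at (321,293); the small look-alike is at (381,315). The top view has the block at (388,292), the stop at (383,255), and the probe handle at (243,265). I'll enlarge both next.

Run:
```python
from h import *
s=cv2.imread("raw_side.png");t=cv2.imread("raw_top.png")
f=lambda im,x,y,w,h,k:cv2.resize(im[y:y+h,x:x+w],None,fx=k,fy=k,interpolation=cv2.INTER_CUBIC)
# side crops origin (355,200) & (290,270)  ; top crops (350,235),(222,240)
A=np.hstack([f(s,355,200,110,75,3.6364),f(s,285,270,110,75,3.6364)])
B=np.hstack([f(t,340,238,88,96,4.5455)[:327+100],f(t,220,244,88,96,4.5455)])[:327]
B=np.hstack([f(t,345,240,80,65+0,5)[:325],f(t,215,240,80,65,5)])
C=f(t,345,240,80,90,5);D=f(s,290,265,70,90,5)
cv2.imwrite("pics/c1.png",np.vstack([A,B]));print(A.shape,B.shape)
cv2.imwrite("pics/c2.png",np.hstack([C,D]))
```

```text
Traceback (most recent call last):
ValueError: all the input array dimensions except for the concatenation axis must match exactly, but along dimension 0, the array at index 0 has size 427 and the array at index 1 has size 436
```

Run:
```python
from h import *
s=cv2.imread("raw_side.png");t=cv2.imread("raw_top.png")
f=lambda im,x,y,w,h,k:cv2.resize(im[y:y+h,x:x+w],None,fx=k,fy=k,interpolation=cv2.INTER_CUBIC)
cv2.imwrite("pics/c1.png",np.hstack([f(s,355,200,110,90,4),f(s,290,265,80,90,4)]))
cv2.imwrite("pics/c2.png",np.hstack([f(t,345,240,75,90,6),f(t,222,245,55,90,6)]))
```

```text
(no output)
```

View pics/c1.png

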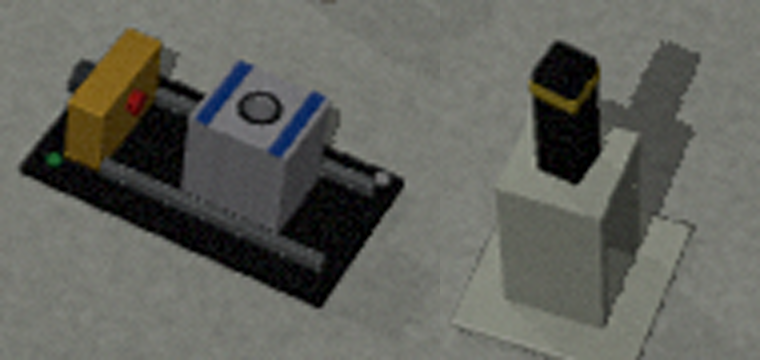

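View pics/c2.png

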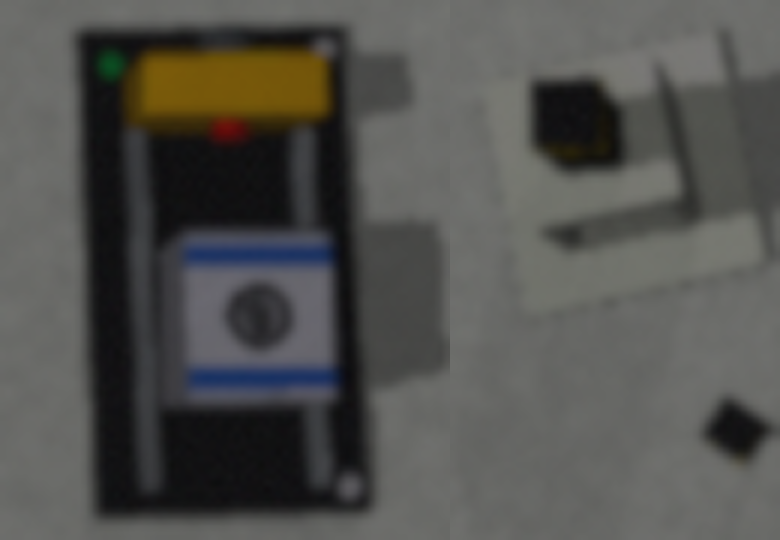

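The crops give these pixel positions:
- **Hole:** side (420,226.7), top (388.1,292.7).
- **Handle top centre:** side (321.7,283), top (241.6,264.1).

The cradle corners, stand foot and block edges are also readable. I'll triangulate from these.

Run:
```python
from h import *
np.set_printoptions(precision=4,suppress=True)
S=lambda x,y:((x+.5)/4-.5+355,(y+.5)/4-.5+200)
SR=lambda x,y:((x-440+.5)/4-.5+290,(y+.5)/4-.5+265)
T=lambda x,y:((x+.5)/6-.5+345,(y+.5)/6-.5+240)
TR=lambda x,y:((x-450+.5)/6-.5+222,(y+.5)/6-.5+245)
print("hole tri",tri(("side",S(260,107)),("top",T(259,317))), onz("side",S(260,107),.068),onz("top",T(259,317),.068))
print("handletop tri",tri(("side",SR(567,72)),("top",TR(568,115))), onz("side",SR(567,72),.165),onz("top",TR(568,115),.165))
def rect(n,c,z):
    P=np.array([onz(n,p,z)[:2] for p in c]); e=[P[(i+1)%4]-P[i] for i in range(4)]
    print(P.mean(0),[np.linalg.norm(v).round(4) for v in e],[np.degrees(np.arctan2(v[1],v[0])).round(1) for v in e])
print("cradle top/side");rect("top",[T(80,32),T(345,28),T(372,508),T(100,514)],.008)
rect("side",[S(20,170),S(120,10),S(404,183),S(318,306)],.008)
print("block top");rect("side",[S(187,115),S(243,62),S(333,98),S(280,157)],.068)
rect("top",[T(183,230),T(333,230),T(340,402),T(188,405)],.068)
print("handle");rect("side",[SR(533,75),SR(560,41),SR(599,69),SR(573,103)],.165)
rect("top",[TR(533,82),TR(600,80),TR(602,146),TR(538,150)],.165)
print("foot");rect("top",[TR(485,82),TR(722,32),TR(770,262),TR(530,318)],.006)
print("standtop");rect("side",[SR(497,187),SR(540,100),SR(638,133),SR(603,217)],.095)
```

```text
hole tri [ 0.5214 -0.1642  0.0666] [ 0.5201 -0.1633  0.068 ] [ 0.5221 -0.1636  0.068 ]
handletop tri [0.571  0.1247 0.1568] [0.566  0.1297 0.165 ] [0.5711 0.1241 0.165 ]
cradle top/side
[ 0.5452 -0.1636] [np.float64(0.0993), np.float64(0.1759), np.float64(0.0984), np.float64(0.1761)] [np.float64(-89.7), np.float64(-179.9), np.float64(90.4), np.float64(0.4)]
[ 0.5442 -0.1667] [np.float64(0.1358), np.float64(0.1954), np.float64(0.0996), np.float64(0.1763)] [np.float64(-83.7), np.float64(169.7), np.float64(89.4), np.float64(0.1)]
block top
[ 0.5197 -0.1631] [np.float64(0.0494), np.float64(0.0512), np.float64(0.0513), np.float64(0.0535)] [np.float64(-97.7), np.float64(-178.5), np.float64(85.2), np.float64(-1.0)]
[ 0.5224 -0.1643] [np.float64(0.052), np.float64(0.0587), np.float64(0.052), np.float64(0.0596)] [np.float64(-90.7), np.float64(179.3), np.float64(90.3), np.float64(-0.8)]
handle
[0.5664 0.1298] [np.float64(0.0217), np.float64(0.0229), np.float64(0.0212), np.float64(0.0229)] [np.float64(-88.6), np.float64(170.0), np.float64(91.7), np.float64(-8.8)]
[0.5712 0.124 ] [np.float64(0.0205), np.float64(0.0205), np.float64(0.0195), np.float64(0.0211)] [np.float64(-88.9), np.float64(-177.5), np.float64(93.0), np.float64(5.2)]
foot
[0.5722 0.1236] [np.float64(0.0886), np.float64(0.0869), np.float64(0.0886), np.float64(0.0883)] [np.float64(-78.4), np.float64(-168.1), np.float64(102.4), np.float64(11.9)]
standtop
[0.5699 0.125 ] [np.float64(0.0519), np.float64(0.0486), np.float64(0.0486), np.float64(0.05)] [np.float64(-77.9), np.float64(-170.6), np.float64(103.7), np.float64(13.3)]
```

Request:
apply_moves:
  deltas:
    - [0,3.6,3.6,0,0,0,-0.029]
    - [0,3.6,3.6,0,0,0,-0.029]
    - [0,3.6,3.6,0,0,0,-0.029]
    - [0,3.6,3.6,0,0,0,-0.029]
    - [0,3.6,3.6,0,0,0,-0.029]
    - [0,3.6,3.6,0,0,0,-0.029]
    - [0,3.6,3.6,0,0,0,-0.029]
    - [0,3.6,3.6,0,0,0,-0.029]
    - [0,3.6,3.6,0,0,0,-0.029]
    - [0,3.6,3.6,0,0,0,-0.029]
  grip_force: 15

```text
time_s: 1.1
ee_pos: [0.5118, -0.1717, 0.2303]
eef_rot: [-3.142, 0.0, -0.001]
force: [-0.3, -2.1, 1.0]
grip_width: 0.0942
grip_force: 0.0
```

Request:
apply_moves:
  deltas:
    - [0,0.3,0.2,0,0,0,0]
    - [0,0,0,0,0,0,0]

```text
time_s: 1.3
ee_pos: [0.514, -0.1707, 0.2298]
eef_rot: [-3.141, 0.001, 0.002]
force: [-0.2, -0.4, 0.3]
grip_width: 0.0936
grip_force: 0.0
```

Request:
apply_moves:
  deltas:
    - [0,0.75,0.65,-1,0,0,0]
    - [0,0,0,-2.5,0,0,0]
    - [0,0,0,-2.5,0,0,0]
    - [0,0,0,-2.5,0,0,0]
    - [0,0,0,-2.0,0,0,0]
    - [0,0,0,-1.5,0,0,0]
    - [0,0,0,0,0,0,0]

```text
time_s: 2.0
ee_pos: [0.5197, -0.1655, 0.1081]
eef_rot: [-3.14, 0.004, -0.002]
force: [-0.0, 0.1, 0.4]
grip_width: 0.0941
grip_force: 0.0
```

Run:
```python
from h import *
snap("side","s1.png"); snap("top","t1.png")
o=ctrl.get_obs();print(o["ee_pos"],o["force"])
s=cv2.imread("raw_side.png");t=cv2.imread("raw_top.png")
f=lambda im,x,y,w,h,k:cv2.resize(im[y:y+h,x:x+w],None,fx=k,fy=k,interpolation=cv2.INTER_CUBIC)
cv2.imwrite("pics/c3.png",np.hstack([f(s,355,170,100,120,4),f(t,222,245,60,80,6)]))
```

```text
[ 0.52096264 -0.16558303  0.11057383] [-0.34262434  0.07176266 -0.37007638]
```

View pics/c3.png

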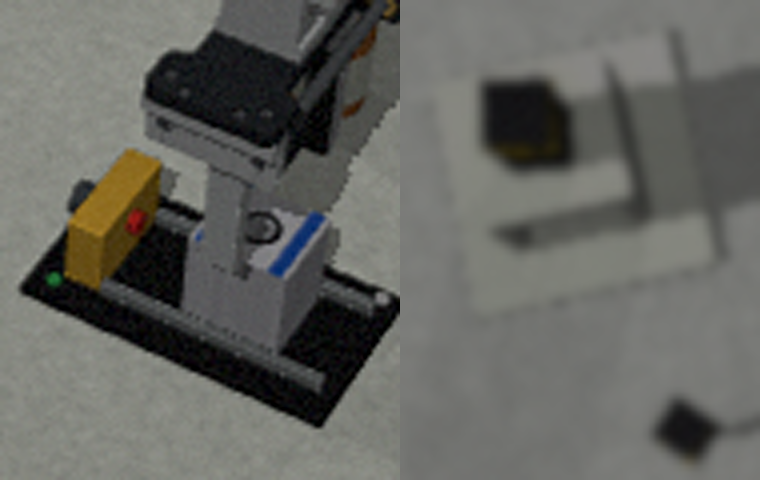

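The fingers straddle the block, with the left finger at crop (230,240) beside it. I'll descend and grip.

Request:
apply_moves:
  deltas:
    - [0,0.05,0.1,-2,0,0,0]
    - [0,0,0,-2,0,0,0]
    - [0,0,0,-1.5,0,0,0]
    - [0,0,0,-0.5,0,0,0]
    - [0,0,0,0,0,0,0]
    - [255,0,0,0,0,0,0]
    - [255,0,0,0,0,0,0]
    - [255,0,0,0,0,0,0]
    - [255,0,0,0,0,0,0]
    - [255,0,0,0,0,0,0]
  grip_force: 15

```text
time_s: 3.1
ee_pos: [0.5218, -0.164, 0.0506]
eef_rot: [3.142, -0.0, -0.0]
force: [-0.1, -0.2, -0.0]
grip_width: 0.0573
grip_force: 0.0
```

Request:
apply_moves:
  deltas:
    - [255,0,0,0,0,0,0]
    - [255,0,0,0,0,0,0]
    - [255,0,0,0,0,0,0]
    - [255,0,0,0,0,0,0]

```text
time_s: 3.5
ee_pos: [0.5217, -0.1638, 0.0505]
eef_rot: [-3.141, 0.0, -0.0]
force: [-1.5, 4.8, 3.6]
grip_width: 0.0501
grip_force: 15.0
```

Request:
apply_moves:
  deltas:
    - [255,0.5,0.03,0,0,0,0]
    - [255,0.6,0,0,0,0,0]
    - [255,0.6,0,0,0,0,0]
    - [255,0.6,0,0,0,0,0]
    - [255,0.6,0,0,0,0,0]
    - [255,0.5,0,0,0,0,0]
    - [255,0.2,0,0,0,0,0]
    - [255,0,0,0,0,0,0]
    - [255,0,0,0,0,0,0]
  grip_force: 30

```text
time_s: 4.4
ee_pos: [0.5568, -0.1636, 0.0506]
eef_rot: [-3.141, 0.002, -0.0]
force: [-10.3, 3.4, 10.0]
grip_width: 0.0499
grip_force: 30.0
```

Request:
apply_moves:
  deltas:
    - [255,0.2,0,0,0,0,0]
    - [255,0,0,0,0,0,0]

```text
time_s: 4.6
ee_pos: [0.5587, -0.1636, 0.0506]
eef_rot: [-3.141, 0.003, -0.0]
force: [-10.9, 3.1, 12.1]
grip_width: 0.0498
grip_force: 30.0
```

Request:
apply_moves:
  deltas:
    - [255,0.2,0,0,0,0,0]
    - [255,0,0,0,0,0,0]

```text
time_s: 4.8
ee_pos: [0.5605, -0.1636, 0.0506]
eef_rot: [-3.141, 0.004, -0.0]
force: [-13.4, 4.1, 13.3]
grip_width: 0.05
grip_force: 30.0
```

Request:
apply_moves:
  deltas:
    - [255,0.2,0,0,0,0,0]
    - [255,0,0,0,0,0,0]

```text
time_s: 5.0
ee_pos: [0.562, -0.1636, 0.0506]
eef_rot: [-3.141, 0.005, -0.0]
force: [-19.5, 4.4, 16.9]
grip_width: 0.0499
grip_force: 30.0
```

Run:
```python
from h import *
snap("side","s2.png"); snap("top","t2.png")
s=cv2.imread("raw_side.png");t=cv2.imread("raw_top.png")
f=lambda im,x,y,w,h,k:cv2.resize(im[y:y+h,x:x+w],None,fx=k,fy=k,interpolation=cv2.INTER_CUBIC)
cv2.imwrite("pics/c4.png",np.hstack([f(s,355,195,70,80,6),f(t,350,240,60,80,6)]))
```

```text
(no output)
```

View pics/c4.png

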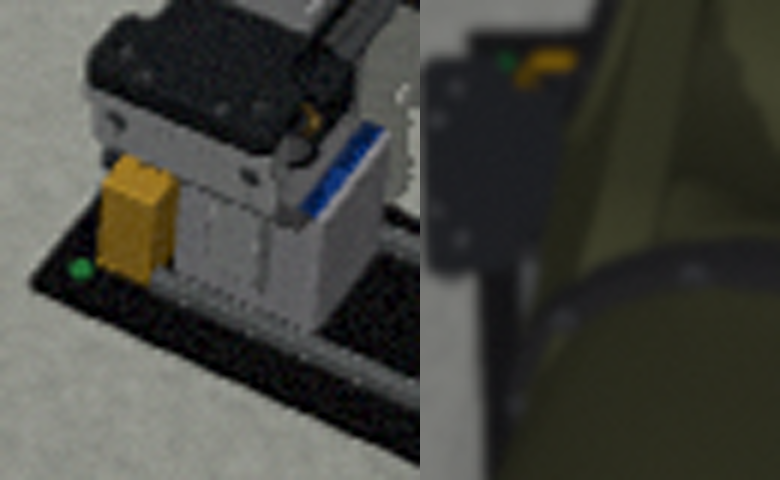

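Run:
```python
from h import *
np.set_printoptions(precision=4,suppress=True)
F=lambda x,y:((x+.5)/6-.5+355,(y+.5)/6-.5+195)
for p,z in [((315,331),.008),((316,218),.068),((384,128),.068),((147,282),.008),((160,205),.052),((180,178),.052)]: print(p,onz("side",F(*p),z))
print(ctrl.get_obs()["ee_pos"],ctrl.get_obs()["force"],ctrl.get_obs()["moment"])
```

```text
(315, 331) [ 0.5328 -0.1424  0.008 ]
(316, 218) [ 0.5356 -0.1386  0.068 ]
(384, 128) [ 0.5358 -0.189   0.068 ]
(147, 282) [ 0.5944 -0.1313  0.008 ]
(160, 205) [ 0.5903 -0.1294  0.052 ]
(180, 178) [ 0.5908 -0.1444  0.052 ]
[ 0.562  -0.1636  0.0506] [-18.158    4.3112  15.4048] [0.8041 3.4217 0.0308]
```

Request:
apply_moves:
  deltas:
    - [255,0.15,0,0,0,0,0]
    - [255,0,0,0,0,0,0]

```text
time_s: 5.3
ee_pos: [0.5633, -0.1636, 0.0507]
eef_rot: [-3.141, 0.005, -0.0]
force: [-19.6, 4.2, 18.6]
grip_width: 0.0498
grip_force: 30.0
```

Request:
apply_moves:
  deltas:
    - [255,0,0,0.05,0,0,0]
    - [255,0.15,0,0,0,0,0]
    - [255,0,0,0,0,0,0]

```text
time_s: 5.6
ee_pos: [0.5647, -0.1636, 0.0507]
eef_rot: [-3.141, 0.006, -0.0]
force: [-18.7, 3.7, 12.4]
grip_width: 0.0495
grip_force: 30.0
```

Request:
apply_moves:
  deltas:
    - [255,0.15,0,0,0,0,0]
    - [255,0,0,0,0,0,0]

```text
time_s: 5.8
ee_pos: [0.5661, -0.1636, 0.0507]
eef_rot: [-3.141, 0.006, -0.0]
force: [-18.1, 3.1, 13.4]
grip_width: 0.0503
grip_force: 30.0
```

Request:
apply_moves:
  deltas:
    - [255,0,0,0,0,0,0]
    - [255,0,0,0,0,0,0]
    - [255,0.1,0,0,0,0,0]
    - [255,0,0,0,0,0,0]
  grip_force: 50

```text
time_s: 6.2
ee_pos: [0.5663, -0.1636, 0.0507]
eef_rot: [-3.14, 0.008, -0.0]
force: [-26.6, 3.6, 18.6]
grip_width: 0.0499
grip_force: 50.0
```

Request:
apply_moves:
  deltas:
    - [255,0.1,0,0,0,0,0]
    - [255,0,0,0,0,0,0]

```text
time_s: 6.4
ee_pos: [0.5664, -0.1637, 0.0507]
eef_rot: [-3.14, 0.01, 0.0]
force: [-35.2, 3.9, 25.1]
grip_width: 0.0495
grip_force: 50.0
```

Run:
```python
from h import *
snap("side","s3.png")
s=cv2.imread("raw_side.png");a=cv2.imread("pics/s2.png")
f=lambda im,x,y,w,h,k:cv2.resize(im[y:y+h,x:x+w],None,fx=k,fy=k,interpolation=cv2.INTER_CUBIC)
cv2.imwrite("pics/c5.png",np.hstack([f(a,365,205,50,60,8),f(s,365,205,50,60,8)]))
```

```text
(no output)
```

View pics/c5.png

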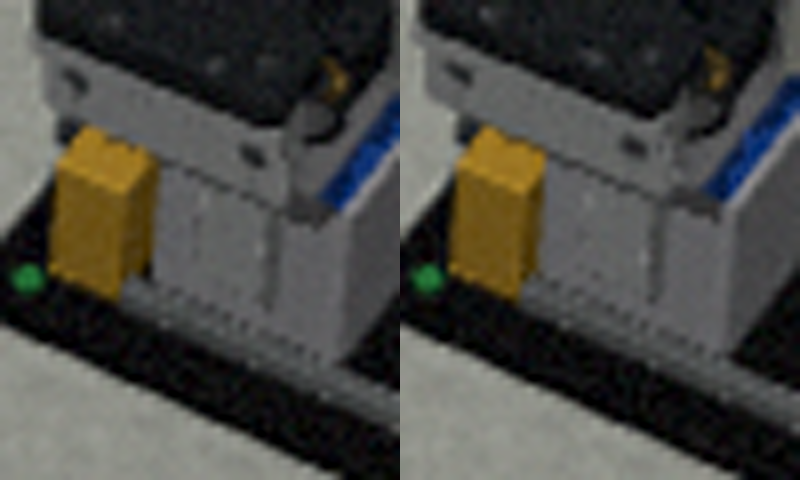

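The dark gap at (140,268) on the left is closed on the right, and the force now rises without motion. The block is against the stop, so I'll hold it there.

Request:
apply_moves:
  deltas:
    - [255,-0.05,0,0,0,0,0]
    - [255,0,0,0,0,0,0]
    - [255,0,0,0,0,0,0]
    - [255,0,0,0,0,0,0]
    - [255,0,0,0,0,0,0]
    - [255,0,0,0,0,0,0]
    - [255,0,0,0,0,0,0]
    - [255,0,0,0,0,0,0]
    - [255,0,0,0,0,0,0]
    - [255,0,0,0,0,0,0]

```text
time_s: 7.45
ee_pos: [0.5664, -0.1636, 0.0507]
eef_rot: [-3.14, 0.009, 0.0]
force: [-31.3, 3.9, 20.2]
grip_width: 0.0496
grip_force: 50.0
```

Request:
apply_moves:
  deltas:
    - [255,0,0,0,0,0,0]
    - [255,0,0,0,0,0,0]
    - [255,0,0,0,0,0,0]
    - [255,0,0,0,0,0,0]
    - [255,0,0,0,0,0,0]

```text
time_s: 7.95
ee_pos: [0.5664, -0.1636, 0.0507]
eef_rot: [-3.14, 0.009, 0.0]
force: [-30.7, 4.0, 21.7]
grip_width: 0.0495
grip_force: 50.0
```

Request:
apply_moves:
  deltas:
    - [0,0,0,0,0,0,0]
    - [0,0,0,0,0,0,0]
    - [0,0,0,0,0,0,0]
    - [0,0,0,0,0,0,0]
    - [0,0,0,0,0,0,0]
    - [0,0,0,0,0,0,0]
    - [0,0,0,0,0,0,0]

```text
time_s: 8.65
ee_pos: [0.5697, -0.1637, 0.0509]
eef_rot: [-3.142, 0.0, -0.0]
force: [-0.3, -0.8, 0.0]
grip_width: 0.094
grip_force: 0.0
```

Request:
apply_moves:
  deltas:
    - [0,0,0,1,0,0,0]
    - [0,0,0,2.5,0,0,0]
    - [0,0,0,3.5,0,0,0]
    - [0,0,0,3.5,0,0,0]
    - [0,0,0,3.5,0,0,0]
    - [0,0,0,3.5,0,0,0]
    - [0,0,0,2,0,0,0]
    - [0,0,0,1,0,0,0]
    - [0,0,0,0,0,0,0]

```text
time_s: 9.55
ee_pos: [0.5699, -0.1638, 0.2572]
eef_rot: [3.141, -0.002, -0.0]
force: [-0.5, 0.2, -0.4]
grip_width: 0.094
grip_force: 0.0
```

```bash
cat > fit.py <<'E'
from h import *
from scipy.optimize import minimize
k=4
boxes={"side":(300,265,45,55),"top":(228,250,30,30)}
def mask(n,fn):
    x,y,w,h=boxes[n]; im=cv2.imread(fn)[y:y+h,x:x+w]
    im=cv2.resize(im,None,fx=k,fy=k,interpolation=cv2.INTER_CUBIC).astype(int)
    b,g,r=im[...,0],im[...,1],im[...,2]
    m=((im.max(2)<60)|((r-b)>35)).astype(np.uint8)
    m=cv2.morphologyEx(m,cv2.MORPH_OPEN,np.ones((9,9),np.uint8))
    _,l,st,_=cv2.connectedComponentsWithStats(m); return (l==1+st[1:,4].argmax()).astype(np.uint8)
def model(n,p):
    x0,y0,w,h=boxes[n]; X,Y,a=p; c,s=np.cos(a),np.sin(a)
    pts=np.array([proj(n,np.array([X+c*i*.011-s*j*.011,Y+s*i*.011+c*j*.011,z])) for i in(-1,1) for j in(-1,1) for z in(.095,.165)])
    q=((pts-[x0,y0]+.5)*k-.5); m=np.zeros((h*k,w*k),np.uint8)
    cv2.fillConvexPoly(m,cv2.convexHull(np.round(q*16).astype(np.int32)),1,shift=4); return m
M={n:mask(n,f"pics/{n}0.png") for n in boxes}
def cost(p,ns): return sum(1-(M[n]&model(n,p)).sum()/(M[n]|model(n,p)).sum() for n in ns)
for ns in (["side"],["top"],["side","top"]):
    best=min((minimize(cost,[.571,.124,np.radians(a)],(ns,),method="Nelder-Mead",options=dict(initial_simplex=np.array([.571,.124,np.radians(a)])+np.array([[0,0,0],[.004,0,0],[0,.004,0],[0,0,.2]]))) for a in range(-40,50,15)),key=lambda r:r.fun)
    print(ns,best.x[:2].round(4),np.degrees(best.x[2]).round(1),best.fun.round(3))
E
python3 fit.py
python3 - <<'E'
from h import *
snap("side","s4.png");snap("top","t4.png");print(ctrl.get_obs()["ee_pos"])
s=cv2.imread("raw_side.png")
f=lambda im,x,y,w,h,k:cv2.resize(im[y:y+h,x:x+w],None,fx=k,fy=k,interpolation=cv2.INTER_CUBIC)
cv2.imwrite("pics/c6.png",np.hstack([f(s,365,180,50,75,8),f(s,300,265,50,75,8)]))
E
```

```text
['side'] [0.5693 0.126 ] 16.3 0.087
['top'] [0.5721 0.1247] 13.7 0.197
['side', 'top'] [0.5706 0.1247] 13.5 0.313
[ 0.56940089 -0.16359756  0.25484915]
```

View pics/c6.png

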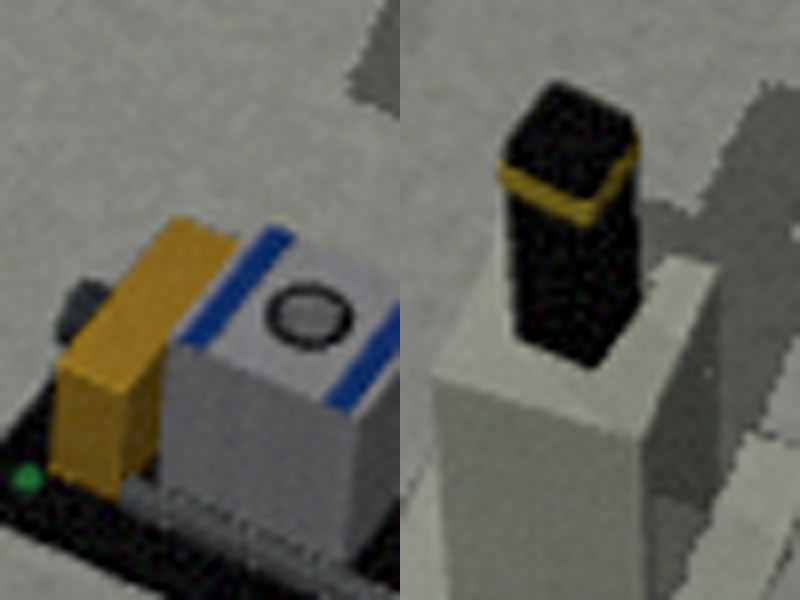

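The hole is now at side px ≈ (403.2,219.2). The handle is square with the stand, at about (0.571, 0.1245) with yaw ≈ 0.235 rad. I'll go above it.

Request:
apply_moves:
  deltas:
    - [0,0,2,0,0,0,0.02]
    - [0,0,3,0,0,0,0.025]
    - [0,0,3,0,0,0,0.025]
    - [0,0,3,0,0,0,0.025]
    - [0,0,3,0,0,0,0.025]
    - [0,0,3,0,0,0,0.025]
    - [0,0,3,0,0,0,0.025]
    - [0,0,3,0,0,0,0.025]
    - [0,0,3,0,0,0,0.025]
    - [0,0.1,2.8,0,0,0,0.015]

```text
time_s: 10.65
ee_pos: [0.5702, 0.1256, 0.2544]
eef_rot: [-3.141, 0.002, 0.236]
force: [0.5, -0.2, 0.4]
grip_width: 0.0939
grip_force: 0.0
```

Request:
apply_moves:
  deltas:
    - [0,0,0,0,0,0,0]
    - [0,0,0,0,0,0,0]
    - [0,0,0,0,0,0,0]

```text
time_s: 10.95
ee_pos: [0.5706, 0.1235, 0.2552]
eef_rot: [3.142, 0.001, 0.234]
force: [-0.5, -0.3, -0.5]
grip_width: 0.0939
grip_force: 0.0
```

Next I'll descend 11.4 cm to TCP z ≈ 0.141 and close.

Request:
apply_moves:
  deltas:
    - [0,0,0.1,-2,0,0,0]
    - [0,0,0,-2.5,0,0,0]
    - [0,0,0,-2.5,0,0,0]
    - [0,0,0,-2,0,0,0]
    - [0,0,0,-1.4,0,0,0]
    - [0,0,0,-1,0,0,0]
    - [0,0,0,0,0,0,0]
    - [0,0,0,0,0,0,0]
  grip_force: 20

```text
time_s: 11.75
ee_pos: [0.5711, 0.1251, 0.1426]
eef_rot: [3.141, -0.001, 0.235]
force: [0.6, -0.0, -0.0]
grip_width: 0.094
grip_force: 0.0
```

Request:
apply_moves:
  deltas:
    - [255,0,0,0,0,0,0]
    - [255,0,0,0,0,0,0]
    - [255,0,0,0,0,0,0]
    - [255,0,0,0,0,0,0]
    - [255,0,0,0,0,0,0]
    - [255,0,0,0,0,0,0]
    - [255,0,0,0,0,0,0]
    - [255,0,0,0,0,0,0]
    - [255,0,0,0,0,0,0]
    - [255,0,0,0,0,0,0]

```text
time_s: 12.75
ee_pos: [0.5707, 0.1253, 0.1419]
eef_rot: [-3.142, 0.0, 0.235]
force: [0.1, 0.2, -0.8]
grip_width: 0.0229
grip_force: 18.6
```

Request:
apply_moves:
  deltas:
    - [255,0,0,0,0,0,0]
    - [255,0,0,0,0,0,0]
    - [255,0,0,0,0,0,0]
    - [255,0,0,0,0,0,0]
    - [255,0,0,0,0,0,0]
    - [255,0,0,0,0,0,0]
    - [255,0,0,0,0,0,0]

```text
time_s: 13.45
ee_pos: [0.5707, 0.1253, 0.1419]
eef_rot: [-3.142, 0.0, 0.235]
force: [0.1, 0.5, -0.3]
grip_width: 0.0231
grip_force: 18.6
```

Request:
apply_moves:
  deltas:
    - [255,0,0,0.5,0,0,0]
    - [255,0,0,1.0,0,0,0]
    - [255,0,0,1.5,0,0,0]
    - [255,0,0,1.5,0,0,0]
    - [255,0,0,1.5,0,0,0]
    - [255,0,0,1.5,0,0,0]
    - [255,0,0,1.5,0,0,0]
    - [255,0,0,1.5,0,0,0]
    - [255,0,0,0.5,0,0,0]
    - [255,0,0,0,0,0,0]
  grip_force: 30

```text
time_s: 14.45
ee_pos: [0.5709, 0.1253, 0.2529]
eef_rot: [3.141, -0.002, 0.235]
force: [0.2, -0.4, -1.3]
grip_width: 0.0233
grip_force: 28.0
```

Run:
```python
from h import *
np.set_printoptions(precision=4,suppress=True)
snap("side","s5.png")
o=ctrl.get_obs();print(o["ee_pos"],o["eef_rot"],o["force"],o["grip_width"],o["grip_force"])
for P in ([.5707,.1253,o["ee_pos"][2]-.1319],[.5707,.1253,o["ee_pos"][2]-.0919]): print(proj("side",np.array(P)))
uv=((309.5)/8-.5+365,317.5/8-.5+180); print("hole side",uv,onz("side",uv,.068))
s=cv2.imread("raw_side.png")
t=proj("side",o["ee_pos"]-[0,0,.09]).astype(int)
f=lambda im,x,y,w,h,k:cv2.resize(im[y:y+h,x:x+w],None,fx=k,fy=k,interpolation=cv2.INTER_CUBIC)
x,y=t-[25,37];print(x,y)
cv2.imwrite("pics/c7.png",f(s,x,y,50,75,8))
```

```text
[0.5707 0.1253 0.2519] [ 3.1416 -0.0002  0.2348] [-0.0308 -0.452  -1.8139] 0.02291184100378339 27.974638463929296
[321.1652 295.7239]
[320.5725 281.598 ]
hole side (403.1875, 219.1875) [ 0.5584 -0.1637  0.068 ]
295 243
```

View pics/c7.png

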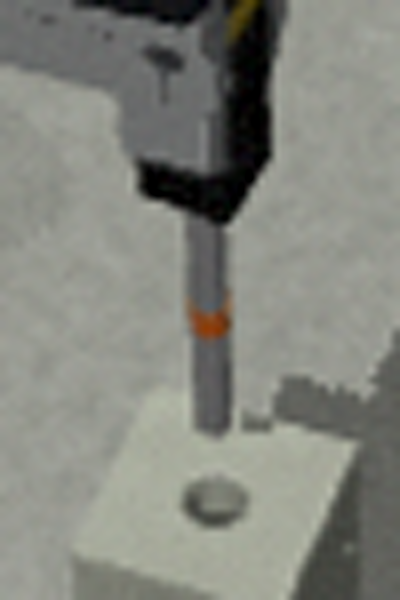

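The probe hangs upright: the band is at px (320.8,282.3) against a predicted (320.6,281.6), and the tip is at (321.2,296). The side camera and arm agree to under 1 mm. I'll go over the hole.

Request:
apply_moves:
  deltas:
    - [255,0,-1.5,0,0,0,0]
    - [255,-0.1,-2.8,0,0,0,0]
    - [255,-0.2,-3.2,0,0,0,0]
    - [255,-0.2,-3.2,0,0,0,0]
    - [255,-0.2,-3.2,0,0,0,0]
    - [255,-0.2,-3.2,0,0,0,0]
    - [255,-0.2,-3.2,0,0,0,0]
    - [255,-0.1,-3.2,0,0,0,0]
    - [255,0,-3.0,0,0,0,0]
    - [255,0,-1.5,0,0,0,0]

```text
time_s: 15.5
ee_pos: [0.5579, -0.1575, 0.2512]
eef_rot: [-3.141, 0.001, 0.233]
force: [-0.1, -0.5, -1.4]
grip_width: 0.0228
grip_force: 28.0
```

Request:
apply_moves:
  deltas:
    - [255,0,-0.8,0,0,0,0]
    - [255,0,0,0,0,0,0]
    - [255,0,0,0,0,0,0]
    - [255,0,0,0,0,0,0]

```text
time_s: 15.9
ee_pos: [0.5588, -0.1617, 0.252]
eef_rot: [-3.141, -0.0, 0.236]
force: [-0.2, 0.9, -0.3]
grip_width: 0.0231
grip_force: 28.0
```

Request:
apply_moves:
  deltas:
    - [255,-0.05,-0.2,-1,0,0,0]
    - [255,0,0,-1.2,0,0,0]
    - [255,0,0,-1,0,0,0]
    - [255,0,0,-0.8,0,0,0]
    - [255,0,0,0,0,0,0]
    - [255,0,0,0,0,0,0]
    - [255,0,0,0,0,0,0]

```text
time_s: 16.6
ee_pos: [0.5584, -0.1648, 0.2124]
eef_rot: [3.141, -0.001, 0.235]
force: [0.3, -0.0, -0.8]
grip_width: 0.023
grip_force: 28.0
```

Run:
```python
from h import *
np.set_printoptions(precision=4,suppress=True)
o=ctrl.get_obs();e=o["ee_pos"]
snap("side","s6.png");s=cv2.imread("raw_side.png")
print(e,o["eef_rot"],o["force"],"tip",proj("side",e-[0,0,.1319]),"band",proj("side",e-[0,0,.0919]),"mouth below",proj("side",np.array([e[0],e[1],.068])))
x,y=380,165
cv2.imwrite("pics/c8.png",cv2.resize(s[y:y+75,x:x+60],None,fx=8,fy=8,interpolation=cv2.INTER_CUBIC))
```

```text
[ 0.5584 -0.1648  0.2124] [ 3.1412 -0.0007  0.2348] [ 0.2727 -0.0425 -0.827 ] tip [403.8937 214.6316] band [405.3522 200.6685] mouth below [403.4508 218.8711]
```

View pics/c8.png

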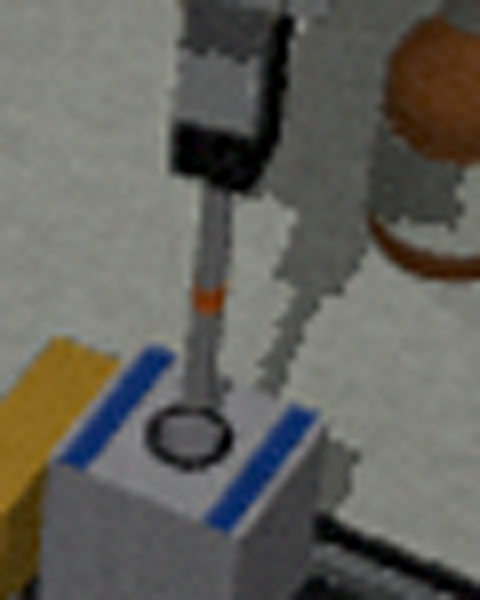

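The rod is upright above the block: band at crop (209,297), tip around (200,402), hole ring centre at (190,436). I'll refine numerically, allowing for the offset of the rod's visible front face.

```bash
cat > m.py <<'E'
from h import *
np.set_printoptions(precision=4,suppress=True)
def measure():
    s=cv2.imread("raw_side.png").astype(int);e=ctrl.get_obs()["ee_pos"]
    b,g,r=s[...,0],s[...,1],s[...,2]
    # synthetic band: visible front half surface points, vs observed orange weight centroid
    c=proj("side",e-[0,0,.0919]);x0,y0=(c-8).astype(int)
    w=np.clip((r-b-25)[y0:y0+17,x0:x0+17],0,None); yy,xx=np.mgrid[y0:y0+17,x0:x0+17]
    obs=np.array([(w*xx).sum(),(w*yy).sum()])/w.sum()
    cam=np.load("cam_side.npz")["pose"][:3,3]; a0=np.arctan2(*(cam-e)[1::-1])
    P=[(proj("side",e+[.004*np.cos(a0+a),.004*np.sin(a0+a),z]),np.cos(a)) for a in np.linspace(-1.5,1.5,31) for z in np.linspace(-.0959,-.0879,9)]
    W=np.array([p[1] for p in P]);pred=(np.array([p[0] for p in P])*W[:,None]).sum(0)/W.sum()
    print("band obs",obs,"pred",pred,"d",obs-pred); return e,obs-pred
def ring(fn="raw_side.png",c=(403.3,219.1),R=8):
    im=cv2.imread(fn).max(2).astype(float); pts=[]
    for a in np.radians(np.arange(-40,221,10)): # skip the part behind the rod (image up)
        t=np.linspace(2.5,R,45); q=np.array([c[0]+t*np.cos(a),c[1]+.75*t*np.sin(a)]).T.astype(np.float32)
        v=cv2.remap(im.astype(np.float32),q[:,0],q[:,1],cv2.INTER_LINEAR).ravel(); k=np.clip(v.max()-v-40,0,None)
        if k.sum()>0: pts.append((q*k[:,None]).sum(0)/k.sum())
    return cv2.fitEllipse(np.array(pts,np.float32))
E
python3 - <<'E'
from m import *
e,d=measure()
for f in ("raw_side.png","pics/s4.png"):
    E=ring(f); print(f,E,onz("side",E[0],.068),"corrected",onz("side",np.array(E[0])-d,.068))
print(e)
E
```

```text
band obs [405.6793 202.0938] pred [405.2515 201.7419] d [0.4278 0.3519]
raw_side.png ((403.290771484375, 219.0031280517578), (6.848470211029053, 8.759233474731445), 95.15689086914062) [ 0.5585 -0.1643  0.068 ] corrected [ 0.5598 -0.1647  0.068 ]
pics/s4.png ((403.26019287109375, 218.96446228027344), (6.928837776184082, 8.782268524169922), 96.38634490966797) [ 0.5586 -0.1643  0.068 ] corrected [ 0.5599 -0.1647  0.068 ]
[ 0.5584 -0.1648  0.2124]
```

Request:
apply_moves:
  deltas:
    - [255,0.1,0,0,0,0,0]
    - [255,0,0,0,0,0,0]
    - [255,0,0,0,0,0,0]
    - [255,0,0,0,0,0,0]

```text
time_s: 17.05
ee_pos: [0.5592, -0.1647, 0.212]
eef_rot: [3.142, -0.0, 0.235]
force: [-1.4, 0.9, -0.7]
grip_width: 0.0231
grip_force: 28.0
```

Run:
```python
from m import *
snap("side","s7.png");e,d=measure();print(e,ctrl.get_obs()["eef_rot"])
im=cv2.imread("raw_side.png").max(2).astype(float);ref=cv2.imread("pics/s4.png").max(2).astype(float)
for z in np.arange(.055,.13,.005):
    p=proj("side",e-[0,0,z]);v=int(round(p[1]));u0=int(p[0])-6
    w=np.clip(ref[v,u0:u0+13]-im[v,u0:u0+13]-15,0,None); print(z.round(3),v,p[0].round(2),((w*np.arange(u0,u0+13)).sum()/max(w.sum(),1)).round(2),w.astype(int))
```

```text
band obs [405.3241 202.0745] pred [404.8531 201.7815] d [0.471  0.2929]
[ 0.5592 -0.1647  0.212 ] [ 3.1416 -0.      0.2348]
0.055 187 406.36 407.25 [  0   0   0  12  69 103 117 120 118 114  75  50   0]
0.06 189 406.17 406.31 [ 0  0  0  0  0 34 46 44 10  0  3  0  0]
0.065 191 405.98 406.19 [ 0  0  0  0  0  0 45 45 45 14  0  0  0]
0.07 193 405.79 406.36 [ 0  0  0  0  0  9 38 38 51 33  0  0  0]
0.075 195 405.6 405.76 [ 0  0  0  0  0 33 41 37 38 15  0  0  0]
0.08 196 405.41 405.84 [ 0  0  0  0  0 28 42 40 49 11  0  0  0]
0.085 198 405.22 405.69 [ 0  0  0  0  0 30 38 37 50  0  0  0  0]
0.09 200 405.04 405.48 [ 0  0  0  0  0 29 37 31 29  0  0  0  0]
0.095 202 404.85 406.13 [ 0  0  0  0  0  2  4  0  0 17  0  0  0]
0.1 204 404.67 404.81 [ 0  0  0  0  0 22 30 22 34  9  0  0  0]
0.105 205 404.48 404.89 [ 0  0  0  0  0 26 40 33 48 13  0  0  0]
0.11 207 404.3 404.71 [ 0  0  0  0  0 33 44 42 59  0  0  0  0]
0.115 209 404.12 404.53 [ 0  0  0  0  0 35 43 39 39  0  0  0  0]
0.12 211 403.94 404.66 [ 0  0  0  0  0  0 24 28 35 35  0  0  0]
0.125 212 403.76 405.41 [ 0  0  0  0  0  5 27 26 30 35 30 24  0]
0.13 214 403.58 404.35 [ 0  0  0  0  0 21 29 27 43 42  0  0  0]
```

The rod runs parallel to its prediction with no tilt, and it is centred to within about 1 mm. I'll lower it 5.2 cm.

Request:
apply_moves:
  deltas:
    - [255,0.03,0,-0.3,0,0,0]
    - [255,0,0,-0.6,0,0,0]
    - [255,0,0,-0.6,0,0,0]
    - [255,0,0,-0.6,0,0,0]
    - [255,0,0,-0.6,0,0,0]
    - [255,0,0,-0.6,0,0,0]
    - [255,0,0,-0.6,0,0,0]
    - [255,0,0,-0.3,0,0,0]
    - [255,0,0,0,0,0,0]
    - [255,0,0,0,0,0,0]

```text
time_s: 18.1
ee_pos: [0.5596, -0.1647, 0.1701]
eef_rot: [3.141, -0.0, 0.235]
force: [0.4, -0.3, -0.4]
grip_width: 0.0231
grip_force: 28.0
```

Request:
apply_moves:
  deltas:
    - [255,0,0,-0.5,0,0,0]
    - [255,0,0,-0.4,0,0,0]
    - [255,0,0,0,0,0,0]
    - [255,0,0,0,0,0,0]
    - [255,0,0,0,0,0,0]
    - [255,0,0,0,0,0,0]

```text
time_s: 18.7
ee_pos: [0.5596, -0.1647, 0.1611]
eef_rot: [3.141, -0.0, 0.235]
force: [0.2, 1.1, -0.6]
grip_width: 0.0227
grip_force: 28.0
```

Run:
```python
from m import *
snap("side","s8.png");e,d=measure();o=ctrl.get_obs();print(e,o["eef_rot"],o["force"],o["moment"])
E=ring(); print(E,onz("side",np.array(E[0])-[.45,.3],.068))
```

```text
band obs [402.2249 218.7143] pred [402.8841 219.3632] d [-0.6592 -0.6489]
[ 0.5596 -0.1647  0.1611] [ 3.1415 -0.0001  0.2348] [ 0.4331 -0.7979 -1.3789] [ 0.0191 -0.0252  0.006 ]
((403.2385559082031, 218.98992919921875), (6.781316757202148, 8.691386222839355), 95.8371810913086) [ 0.5598 -0.1645  0.068 ]
```

```bash
python3 -c "
from station import ctrl
print(ctrl.hand_in())"
```

```text
the job is handed in; nothing more can be done
None
```

I handed the job in; no verdict came back. The block was held against the stop for about 1.5 s and let go. The gripper is holding the probe in the hole, within about 1 mm of centre, with the orange band about 1 mm above the mouth by the arm's readings, and I saw no sign of contact with the block.

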